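Unhook a leaded-glass panel and rack it

ROBOT

A 7-joint arm with a two-finger parallel gripper is mounted at the origin on the work surface. World frame = base frame: x ahead of the robot, y to its left, z up, the work surface at z = 0. Lengths are in m, angles in rad, forces in N, time in s.
With the tool pointing down it reaches from about 0.375 to 0.925 m from the base axis. Payload 3.1 kg.
Tool frame: the origin (TCP) lies midway between the tips of the shut fingers; the grasp point (between the pads) lies behind it (manip.tcp_to_grasp is the z of the grasp point in the tool frame, in m); z points along the fingers, y is the line along which they close (so a half turn about z gives the same grasp; the last joint's range is limited). The gripper opens to 85 mm and grips with 20 to 120 N. Pads are 22 mm wide; open, the fingers measure 114 mm over their backs; the gripper's body (76 mm by 85 mm) begins 54 mm behind the grasp point. The pads swing forward as they close: fully open they stand 13 mm farther back than shut.
Start: joints at [-1.293, 0.383, 0.044, 1.598, -0.018, 1.161, -0.05], TCP at [0.239, 0.605, 0.205] pointing down, gripper open.
Joint ranges: [-2.61, 2.61], [-0.41, 2.15], [-1.48, 1.57], [0, 2.5], [-1.57, 4.71], [0.05, 1.97], [-2.85, 2.85]. Speed limits (rad/s): [2.79, 2.79, 3.14, 3.14, 3.14, 3.14, 3.14].

INTERFACE

Orientations are given as a 3x3 rotation matrix whose columns are the frame's x, y, z axes.
In Python, from plant import manip, viewer gives the robot as it stands. Calls block until the motion is done:
- manip.move_ptp(position, orientation): joint-space move of the TCP to a pose.
- manip.movel(position, orientation=None, speed=0.15): straight line of the TCP; orientation=None keeps the orientation; speed is the mean speed in m/s.
- manip.goto_joints(angles): joint-space move.
- manip.gripper_to(opening): finger opening in m; the grip force is fixed at half the most; returns when the fingers have stopped.
- manip.hold(seconds).
- manip.solve_ik(position, orientation): joint angles nearest the present ones, or None.
- manip.get_state(): the state.
- viewer.snapshot(name): name is "scene" or "top" or "wrist"; returns a dict with "img" (384x512x3 uint8, red, green, blue), "fovy" (degrees; the focal length in pixels is half the picture's height over the tangent of half this angle, whatever the lens; pixels are square), "cx", "cy" (the principal point, pixels), "world_from_camera" (4x4, takes a point from camera to world coordinates). Camera axes: x right, y up, looking along -z (the intrinsics and any distortion apply to the point x, -y, -z); pixel columns grow to the right and rows downward; lengths in m; the calibration is good to about 2 mm. The wrist camera is an equidistant fisheye: a pixel r from the principal point sees the ray r / f radians off the axis. A picture is of the moment at which its call begins. There is no depth.
A pose or a line that the arm cannot do raises manip.Unreachable and nothing moves.
- manip.close_job(): hands the job in; it is judged then, once.
Trained networks look in the newest picture that a camera, given by its name, has taken for a name from the list of things; names that differ only in an ending like _2 or _b are one class to them, and where a whole thing is asked for, a point or a joint stands for the part that bears it (a point fixed in the world has none). Each returns a list of dicts, best first, with "p" (0 to 1); they miss things now and then, are a little off and sometimes report something else, mostly with a low value. They report only what shows in the picture. A call takes as long as a camera call. They do not tell look-alikes from the thing itself.
- viewer.silhouettes(query, camera): "pixels" (384x512 bool, what is visible of it) and "xy" ([column, row] in pixels, amid what is visible of it).
- viewer.tip_of(query, camera): "xy" ([column, row] in pixels: a listed point, or the origin of a listed thing).
The state is a dict: "time_s": time; "qpos": joint angles; "joint_vel": joint speeds; "tau": joint torques, N m; "position": TCP position; "tcp_rot": TCP orientation; "ft_force": force on the tool from outside, world axes, zero at the start; "wrist_torque": the same for the moment, N m; "finger_gap": finger opening in m; "gripper_force": force on a finger pad.
Only numpy, scipy, OpenCV 4.12 (cv2) and the standard library are available. Lean on these libraries where they do the work, as an engineer would, in place of code of your own. Each camera call takes 0.05 s, during which the arm holds its last target. There are 200 camera calls.

TASK

Take the small leaded-glass panel off the bench stand: the rod hook was bent by hand, so feel the wire loop along it and lift it over the upturned end, pressing only lightly, since the loop's solder joints stand little more than the panel's own weight. Then stand the panel the right way up in the middle of the empty front groove of the wooden glass rack, lower it gently until it is fully down, and let go of it. Leave the other things on the bench where they are.

Things in the scene. Friction and masses are not known exactly. Their poses are not given: they have to be found in the camera images.
- panel_mid (a point): Centre of the leaded-glass panel: zinc frame 200 mm wide (y), 110 high (z, up), 10 thick (x), bars 10 wide, glass set back inside. 0.27 to 0.47 kg, weight not told. Top edge 55 above this point, bottom edge 55 below. Grip the frame across its thickness from above, about 70 to either side of the middle: there the gripper clears hook and post.
- panel_loop (a point): Inside top of the copper wire loop standing on the middle of the panel's top edge, 100.5 mm above the panel's centre; axes as the panel. The loop lies in the panel's plane; its opening, from the frame's top edge to the inside of the wire, is 45.5 high and 25 wide; wire 5 thick. At the start it hangs on the hook's seat.
- hook_seat (a point): Fixed: centre line of the hook's stiff 6 mm rod at the place where the loop hangs. z up, -x the way the hook points. From 2 ahead of here the rod runs 80 mm more along -x, straight, at an unmeasured slope, from 9 degrees down to 23 degrees up, then turns up square to itself for 32 (to the centre of its round tip), so that end leans to match. Towards +x the rod rises 18 to the post.
- groove (a point): Centre of the floor of the empty front groove of the fixed wooden rack, 16 mm above the bench. The groove runs along y, 160 long, open at both ends, 14 wide, 28 deep (rack top 44 above the bench). The rack reaches 30 from here towards -x and 130 towards +x; two more grooves, 50 and 100 towards +x, hold glass offcuts up to 86 above the bench.
- flux_jar: Bystander: small jar with a steel lid, 54 mm across, 62 high; origin at the centre of its underside.
- solder_reel: Bystander: grey reel of solder standing on its flange, 54 mm across, 40 high; origin at the centre of its underside.
- pliers: Bystander: flat pliers about 165 mm long and 50 wide, 15 high, lying along their y; origin on the bench under the joint.
- stand: Fixed steel bench stand, axes as hook_seat; origin on the bench, 15 mm on the -x side of the seat. Foot 150 x 130 x 10; post 14 thick, 35 behind the seat, 265 high, boss 26 thick. Lifted 39.5 at the seat, the frame's top edge meets the rod's underside. Kept close under the rod (1 to 2 off) as it is drawn to -x, the loop just passes the tip, with 2 to 7 of height to spare.
Mind the look-alikes: they are no part of the job. There is more than one size of the part that bears panel_mid; the job needs the middle-sized.

How it is judged:
On the way:
1. the panel is off the hook: its loop is more than 110 mm (level distance) from the hook's seat while the panel is held up in the air (horizontal distance between panel_loop and hook_seat above 0.11 m and height (world z) of panel_mid above 0.1 m), for 0.1 s.
At the end, for the whole second after the job is handed in: The panel stands at rest, loop up, in the empty front groove: its bottom edge on the groove's floor (within 3 mm), lined up with the groove (within 7 degrees) and leaning less than 11 degrees, its middle within 35 mm of the middle of the groove's length; the gripper has let go (z of panel_mid in the frame of groove between 0.05 and 0.058 m and x of panel_mid in the frame of groove between -0.012 and 0.012 m and y of panel_mid in the frame of groove between -0.035 and 0.035 m and angle between panel_mid's own z axis and vertical below 0.2 rad and angle between the y axis of panel_mid and the y axis of groove, either way round below 0.12 rad and linear speed of panel below 0.02 m/s); the robot touches nothing.
It fails at once if once lifted from its seat, the panel is strained against the hook with more than 7 N (contact force between panel and stand above 7 N and z of panel_loop in the frame of hook_seat above 0.008 m).
It fails at once if the panel is pressed against the stand with more than 20 N (contact force between panel and stand above 20 N).
It fails at once if the panel is knocked or pressed against the rack with more than 20 N (contact force between panel and rack above 20 N).
It fails at once if a bystander is moved more than 15 mm (distance of any of flux_jar, solder_reel, pliers from where it was at the start of the episode above 0.015 m).
It also fails if it takes over 67 s, if anything falls off the work surface, if the arm or the gripper's body presses on something with over 40 N, if the wrist force passes 120 N, or if a joint passes its speed limit or range.

## Working session

There is one attempt and no reset: what is moved stays moved. The work goes in short steps, each a Python script; the robot and the scene stay as the last script left them, time stands still between calls to the robot, and variables do not carry over. Pictures are saved under pics/ and viewed, at most 10 in all, crops included, and the job is handed in when it is done.

```bash
ls; mkdir -p pics; python3 - <<'E'
from plant import manip, viewer
import cv2,numpy as np
print(manip.tcp_to_grasp, manip.get_state())
ims=[]
for c in ("scene","top"):
    s=viewer.snapshot(c); cv2.imwrite(f"pics/{c}0.png",s["img"][:,:,::-1]); print(c,s["fovy"],s["cx"],s["cy"],s["world_from_camera"].round(4).tolist(),[k for k in s])
    for q in ("panel_mid","panel_loop","hook_seat","groove","flux_jar","solder_reel","pliers","stand"):
        print(q,[(round(d["p"],2),np.round(d["xy"],1).tolist()) for d in viewer.tip_of(q,c)])
E
```

```text
pics
-0.0187 {'time_s': 0.0, 'qpos': array([-1.29284224,  0.3838484 ,  0.04380664,  1.59956867, -0.01790436,
        1.16117623, -0.04987712]), 'joint_vel': array([-0.00152038, -0.0017784 ,  0.00031618, -0.00099769,  0.00022399,
        0.00141512, -0.00145614]), 'tau': array([-5.11260187e-04, -4.33461714e+01,  1.02467168e+00, -2.49506146e+01,
        1.07550609e-02,  1.12194882e-02,  1.58444931e-05]), 'position': array([0.23815645, 0.60372182, 0.20348061]), 'tcp_rot': array([[-9.30277560e-01,  3.66855500e-01, -8.38291704e-04],
       [ 3.66856436e-01,  9.30274289e-01, -2.47029179e-03],
       [-1.26398911e-04, -2.60558973e-03, -9.99996597e-01]]), 'ft_force': array([-0.99536861, -0.40819283,  0.21291837]), 'wrist_torque': array([ 0.00668547, -0.01773886, -0.00619452]), 'gripper_force': 0.0, 'finger_gap': 0.08532868821818398}
scene 56.012096063379275 258.0146663280035 192.58945758116118 [[0.3386, -0.572, 0.7471, 1.1132], [0.9408, 0.2207, -0.2574, -0.2076], [-0.0176, 0.79, 0.6128, 0.6358], [0.0, 0.0, 0.0, 1.0]] ['img', 'fovy', 'cx', 'cy', 'world_from_camera']
panel_mid [(0.81, [169.2, 
[... 265 characters left out ...]
solder_reel [(0.61, [263.0, 252.6])]
pliers [(0.77, [234.9, 223.8])]
stand [(0.6, [180.0, 286.4])]
top 46.90357708549797 259.0235206002767 190.0734103916245 [[-0.0087, 0.9841, -0.1773, 0.3303], [-0.9999, -0.011, -0.0123, -0.0189], [-0.0141, 0.1772, 0.9841, 1.1163], [0.0, 0.0, 0.0, 1.0]] ['img', 'fovy', 'cx', 'cy', 'world_from_camera']
panel_mid [(0.77, [358.0, 98.6]), (0.7, [368.1, 302.1]), (0.63, [343.9, 155.2])]
panel_loop [(0.83, [365.4, 86.9]), (0.73, [353.1, 139.6]), (0.68, [382.9, 305.4])]
hook_seat [(0.77, [355.7, 140.8])]
groove [(0.72, [182.4, 197.5])]
flux_jar [(0.7, [253.5, 135.7])]
solder_reel [(0.89, [258.0, 184.7])]
pliers [(0.69, [269.8, 224.1])]
stand [(0.68, [336.2, 173.8])]
```

View pics/scene0.png

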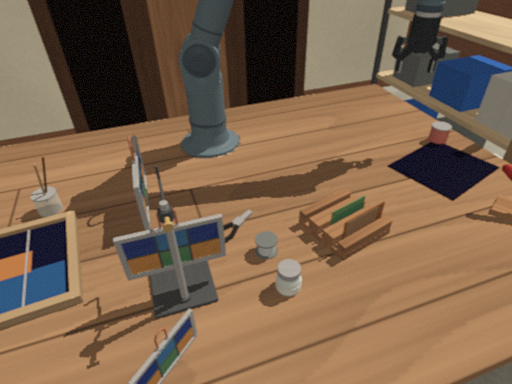

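View pics/top0.png

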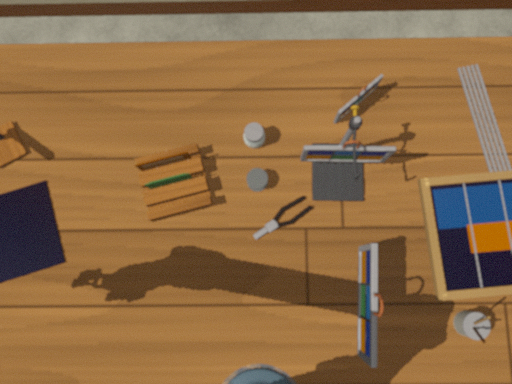

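The scene view shows the middle panel hung on the stand (about 170,248), with look-alikes at (140,180) and (168,356) and the rack at (345,222). In the top view the panel is at (347,153), the hook points down the picture towards the robot, and the rack is at (175,182) with its empty front groove at (182,197).

```bash
cat > h.py <<'E'
from plant import manip, viewer
import cv2,numpy as np
from scipy.optimize import least_squares
def f_of(s): return 192/np.tan(np.radians(s["fovy"])/2)
def ray(s,xy,fish=False):
    d=np.array([xy[0]-s["cx"],xy[1]-s["cy"]])/f_of(s); r=np.hypot(*d)
    v=np.r_[d*np.sin(r)/r,np.cos(r)] if fish else np.r_[d,1]
    T=s["world_from_camera"]; v=T[:3,:3]@(v*[1,-1,-1]); return T[:3,3],v/np.linalg.norm(v)
def proj(s,P,fish=False):
    T=s["world_from_camera"]; p=((np.atleast_2d(P)-T[:3,3])@T[:3,:3])*[1,-1,-1]
    n=np.hypot(p[:,0],p[:,1])+1e-12
    k=(np.arctan2(n,p[:,2])/n if fish else 1/p[:,2])
    return p[:,:2]*k[:,None]*f_of(s)+[s["cx"],s["cy"]]
def tri(rs):
    A=sum(np.eye(3)-np.outer(v,v) for o,v in rs); b=sum((np.eye(3)-np.outer(v,v))@o for o,v in rs)
    P=np.linalg.solve(A,b); return P,[np.linalg.norm((np.eye(3)-np.outer(v,v))@(P-o)) for o,v in rs]
E
python3 - <<'E'
from h import *
s=viewer.snapshot("scene");t=viewer.snapshot("top")
for n,a,b in [("mid",(169.8,248.2),(343.9,155.2)),("loop",(166.4,208),(353.1,139.6)),("seat",(162.8,207.2),(355.7,140.8)),("groove",(332.4,212),(182.4,197.5)),("jar",(288.6,287.4),(253.5,135.7)),("reel",(263,252.6),(258,184.7)),("pliers",(234.9,223.8),(269.8,224.1)),("stand",(180,286.4),(336.2,173.8)),("big",(140.9,179.2),(368.1,302.1)),("small",(169.2,355.9),(358,98.6))]:
    P,e=tri([ray(s,a),ray(t,b)]); print(n,P.round(4),np.round(e,4))
for c in("scene","top"):
    for d in viewer.silhouettes("panel_mid",c):
        m=d["pixels"].astype(np.uint8); pts=cv2.findNonZero(m); print(c,round(d["p"],2),np.round(d["xy"]),cv2.boundingRect(pts),cv2.minAreaRect(pts))
# upsampled crops
a=cv2.resize(s["img"][120:320,90:400],None,fx=2.5,fy=2.5,interpolation=3)[:,:,::-1]
cv2.imwrite("pics/c1.png",a)
E
```

```text
mid [ 0.5894 -0.208   0.1191] [0.0042 0.0042]
loop [ 0.5956 -0.2031  0.2253] [0.0015 0.0015]
seat [ 0.5926 -0.2084  0.2264] [0.0011 0.0011]
groove [0.5129 0.1929 0.025 ] [0.0065 0.0065]
jar [0.6755 0.0079 0.0027] [0.0004 0.0004]
reel [ 0.548  -0.0028 -0.0142] [0.0007 0.0007]
pliers [ 0.4425 -0.0363  0.0008] [0.0051 0.0051]
stand [ 0.5752 -0.2085 -0.0169] [0.0017 0.0017]
big [ 0.256  -0.2494  0.0728] [0.0033 0.0033]
small [ 0.7595 -0.2569  0.0399] [0.0038 0.0038]
scene 0.82 [165. 248.] (113, 209, 114, 72) ((171.0084991455078, 240.28146362304688), (58.834991455078125, 112.53007507324219), 74.87599182128906)
scene 0.65 [168. 357.] (129, 310, 69, 74) ((166.88003540039062, 351.6600036621094), (29.000003814697266, 95.60001373291016), 36.869895935058594)
scene 0.57 [142. 177.] (128, 135, 23, 95) ((139.7853546142578, 182.18238830566406), (95.0593490600586, 14.302274703979492), 83.92753601074219)
top 0.91 [357.  97.] (334, 76, 49, 48) ((357.2645568847656, 99.14959716796875), (9.566969871520996, 66.39641571044922), 49.14462661743164)
top 0.75 [345. 154.] (301, 141, 96, 22) ((348.5, 151.5), (21.0, 95.0), 90.0)
top 0.61 [367. 305.] (358, 244, 27, 124) ((371.0, 305.5), (123.0, 26.0), 90.0)
```

View pics/c1.png

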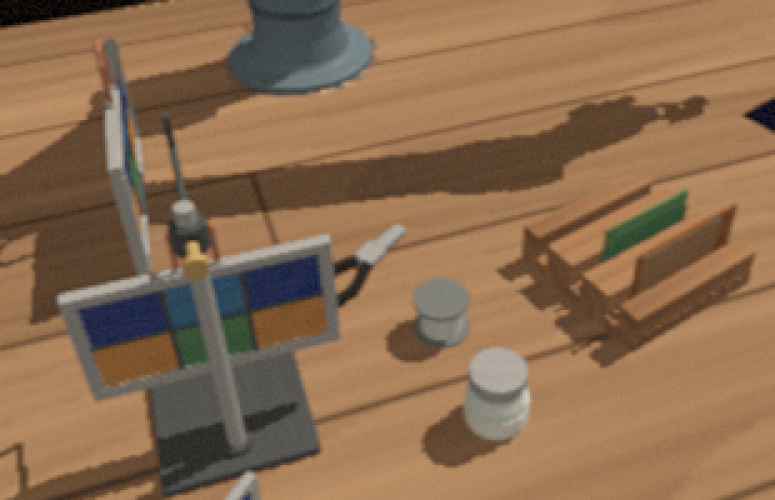

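The crop shows the hook running away from the post towards the robot, past the clamp at (190,215), with its tip near (168,122). The rack is turned by about 10°. Next come wrist pictures over the rack and near the hook.

```bash
cat >> h.py <<'E'
def R(yaw=0,flip=False):
    c,s=np.cos(yaw),np.sin(yaw); y=np.array([c,s,0]); x=np.array([-s,c,0])
    if flip: x,y=-x,-y
    return np.c_[x,y,[0,0,-1]]
E
python3 - <<'E'
from h import *
import pickle
for fl in (0,1):
    for p,y in (((.52,.26,.3),.17),((.59,-.137,.3),0)):
        q=manip.solve_ik(np.array(p),R(y,fl)); print(fl,p,None if q is None else np.round(q,2))
def ok(fl):
    qs=[manip.solve_ik(np.array(p),R(y,fl)) for p,y in (((.52,.26,.3),.17),((.59,-.137,.3),0))]
    return 9 if any(q is None for q in qs) else max(abs(q[6]) for q in qs)
fl=int(ok(1)<ok(0)); print("flip",fl)
out={}
def shot(n):
    s=viewer.snapshot("wrist"); d={q:viewer.tip_of(q,"wrist") for q in ("groove","panel_mid","panel_loop","hook_seat")}
    out[n]=(s,d); cv2.imwrite(f"pics/w{n}.png",s["img"][:,:,::-1])
    print(n,s["fovy"],s["world_from_camera"].round(3).tolist(),{q:[(round(e["p"],2),np.round(e["xy"],1).tolist()) for e in v] for q,v in d.items()})
manip.move_ptp(np.array([.52,.26,.32]),R(.17,fl)); manip.hold(.3); shot("g1")
manip.move_ptp(np.array([.50,.13,.30]),R(.17,fl)); manip.hold(.3); shot("g2")
manip.move_ptp(np.array([.57,-.02,.30]),R(0,fl)); manip.hold(.3); shot("p1")
manip.move_ptp(np.array([.59,-.10,.34]),R(0,fl)); manip.hold(.3); shot("p2")
pickle.dump(out,open("shots.pkl","wb"))
print(manip.get_state()["time_s"])
cv2.imwrite("pics/m.png",np.vstack([np.hstack([cv2.resize(out[k][0]["img"],(400,300)) for k in r]) for r in (("g1","g2"),("p1","p2"))])[:,:,::-1])
E
```

```text
0 (0.52, 0.26, 0.3) [-0.92  0.19  0.44  1.67 -0.08  1.3  -0.29]
0 (0.59, -0.137, 0.3) [-0.62  0.34  0.98  1.63 -0.29  1.33  0.41]
1 (0.52, 0.26, 0.3) [-0.6   0.18  0.07  1.65 -0.01  1.3   2.79]
1 (0.59, -0.137, 0.3) [-0.81  0.56  1.39  1.63 -0.56  1.42 -2.5 ]
flip 0
g1 65.70646984690485 [[0.985, -0.166, -0.044, 0.509], [0.171, 0.951, 0.256, 0.326], [-0.001, -0.26, 0.966, 0.489], [0.0, 0.0, 0.0, 1.0]] {'groove': [(0.79, [239.0, 185.8])], 'panel_mid': [(0.76, [101.5, 363.2])], 'panel_loop': [], 'hook_seat': []}
g2 65.70646984690485 [[0.985, -0.167, -0.045, 0.489], [0.173, 0.951, 0.256, 0.196], [-0.0, -0.26, 0.966, 0.469], [0.0, 0.0, 0.0, 1.0]] {'groove': [(0.96, [262.8, 108.9])], 'panel_mid': [(0.63, [97.9, 334.4])], 'panel_loop': [(0.97, [72.5, 378.8])], 'hook_seat': []}
p1 65.70646984690485 [[1.0, -0.004, -0.001, 0.57], [0.004, 0.966, 0.259, 0.048], [-0.0, -0.259, 0.966, 0.469], [0.0, 0.0, 0.0, 1.0]] {'groove': [(0.8, [209.5, 17.4])], 'panel_mid': [(0.8, [270.2, 299.6]), (0.58, [81.5, 292.8])], 'panel_loop': [], 'hook_seat': []}
p2 65.70646984690485 [[1.0, -0.004, 0.001, 0.59], [0.004, 0.966, 0.259, -0.033], [-0.002, -0.259, 0.966, 0.508], [0.0, 0.0, 0.0, 1.0]] {'groove': [], 'panel_mid': [(0.98, [257.5, 237.7]), (0.69, [76.9, 240.3]), (0.55, [346.2, 245.3])], 'panel_loop': [(0.87, [33.9, 274.4]), (0.79, [255.6, 274.7])], 'hook_seat': [(0.78, [258.7, 272.7])]}
6.7333
```

View pics/m.png

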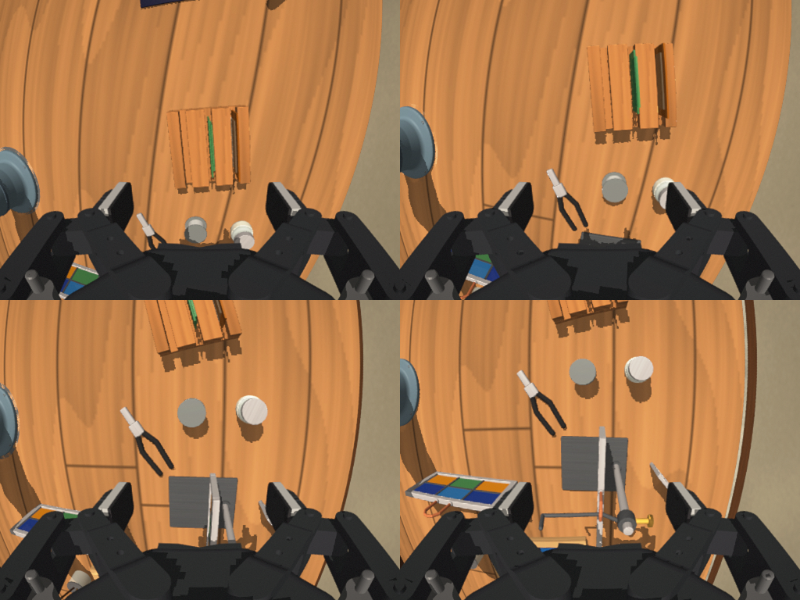

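The montage shows the rack well in g1 (about 265,190 in full-size pixels) and g2. In p2 the panel is seen from above, about (258,175–270), with the hook pointing left to about (180,280). I'll triangulate and enlarge crops for the yaw.

```bash
python3 - <<'E'
from h import *
import pickle
o=pickle.load(open("shots.pkl","rb")); s=viewer.snapshot("scene");t=viewer.snapshot("top")
W=lambda k,xy: ray(o[k][0],xy,True)
for n,rs in {"groove":[W("g1",(239,185.8)),W("g2",(262.8,108.9)),ray(t,(182.4,197.5)),ray(s,(332.4,212))],
 "grooveW":[W("g1",(239,185.8)),W("g2",(262.8,108.9)),ray(t,(182.4,197.5))],
 "seat":[W("p2",(258.7,272.7)),ray(s,(162.8,207.2)),ray(t,(355.7,140.8))],
 "loop":[W("p2",(255.6,274.7)),ray(s,(166.4,208)),ray(t,(353.1,139.6))],
 "mid":[W("p1",(270.2,299.6)),W("p2",(257.5,237.7)),ray(s,(169.8,248.2)),ray(t,(343.9,155.2))]}.items():
    P,e=tri(rs); print(n,P.round(4),np.round(e,4))
a=cv2.resize(o["g1"][0]["img"][120:260,200:335],None,fx=3,fy=3,interpolation=2)
b=cv2.resize(o["p2"][0]["img"][160:300,170:300],None,fx=3,fy=3,interpolation=2)
cv2.imwrite("pics/c2.png",np.hstack([a,b])[:,:,::-1])
E
```

```text
groove [0.5051 0.2001 0.0155] [0.0041 0.0066 0.0133 0.0052]
grooveW [ 0.5055  0.1982 -0.0012] [0.0033 0.008  0.011 ]
seat [ 0.5929 -0.2069  0.2241] [0.0041 0.0018 0.0031]
loop [ 0.5934 -0.2034  0.2251] [0.0029 0.0023 0.0023]
mid [ 0.5913 -0.2075  0.1192] [0.0008 0.0021 0.0051 0.0039]
```

View pics/c2.png

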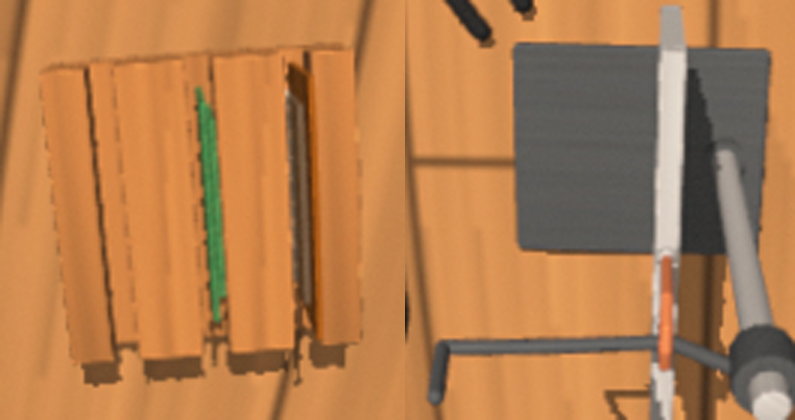

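```bash
python3 - <<'E'
from h import *
import pickle
o=pickle.load(open("shots.pkl","rb")); g=o["g1"][0]; p=o["p2"][0]
def fit(s,loc,px,z,x0,zs=None):
    loc=np.array(loc,float);px=np.array(px,float)
    def w(v):
        c,n=np.cos(v[2]),np.sin(v[2]); return np.c_[v[0]+c*loc[:,0]-n*loc[:,1],v[1]+n*loc[:,0]+c*loc[:,1],np.full(len(loc),z) if zs is None else v[3]+loc[:,2]]
    r=least_squares(lambda v:(proj(s,w(v),True)-px).ravel(),x0); print(r.x.round(4),"rms px",np.sqrt(np.mean(r.fun**2)).round(2)); return r.x
A=lambda l:np.array(l)/3.+[200,120]
B=lambda l:(np.array(l)-[405,0])/3.+[170,160]
print("rack");gx=fit(g,[(-.03,.08),(-.03,-.08),(.13,.08),(.13,-.08),(.007,.08),(.007,-.08),(-.007,-.08)],A([(43,70),(80,362),(352,47),(360,342),(115,62),(145,357),(116,360)]),.044,[.5,.2,.17])
print("foot");fx=fit(p,[(-.075,.065),(.075,.065),(.075,-.065),(-.075,-.065)],B([(517,43),(769,50),(764,252),(520,248)]),.01,[.58,-.2,0])
print("panel");
for z in (.124,.122):
  pass
px=fit(p,[(-.005,.1,.055),(.005,.1,.055),(-.005,.1,-.055),(.005,.1,-.055),(0,.015+.0,.1005-.01),],B([(660,50),(686,50),(662,8),(683,8),(667,262)]),0,[.59,-.207,0,.122],zs=1)
for x in(-.005,.005): print("edge",((proj(p,[[px[0]+x,px[1]+.02,px[3]+.055]],True)-[170,160])*3+[405,0]).round())
for nm,q in (("seat",(663,343)),("corner",(438,348)),("tip",(434,400))):
    C,v=ray(p,B([q])[0],True); ys=fx[1]; k=(ys-C[1])/v[1]; print(nm,(C+k*v).round(4))
E
```

```text
rack
[0.5037 0.1995 0.2535] rms px 0.92
foot
[ 0.5789 -0.2037 -0.0135] rms px 0.86
panel
[ 0.5923 -0.2159 -0.0317  0.0722] rms px 0.41
edge [[655. 219.]]
edge [[676. 219.]]
seat [ 0.591  -0.2037  0.2252]
corner [ 0.5088 -0.2037  0.2331]
tip [ 0.5149 -0.2037  0.2665]
```

```bash
cat >> h.py <<'E'
YH=-0.0135
def F(n=8,dt=.03):
    a=[]
    for _ in range(n): manip.hold(dt); st=manip.get_state(); a.append(np.r_[st["ft_force"],st["wrist_torque"]])
    return np.mean(a,0),np.std(a,0)
E
python3 - <<'E'
from h import *
import pickle
o=pickle.load(open("shots.pkl","rb")); p=o["p2"][0]
for q in ((673,50),(667,245)):
    C,v=ray(p,(np.array(q)-[405,0])/3.+[170,160],True); k=(.181-C[2])/v[2]; print((C+k*v).round(4))
g=np.array([.592,-.136,.25]); manip.movel(g,R(YH),.15)
f,sd=F(); print("free",f.round(2),sd.round(2))
manip.movel(np.r_[g[:2],.156],None,.08)
manip.gripper_to(.03); 
s=viewer.snapshot("wrist"); cv2.imwrite("pics/w5.png",s["img"][:,:,::-1])
f,sd=F(); print("around",f.round(2)); st=manip.get_state(); print(st["time_s"],st["position"])
E
```

```text
[ 0.5944 -0.1042  0.181 ]
[ 0.5926 -0.1842  0.181 ]
free [ 0.09  0.04 -0.04  0.01 -0.01  0.01] [0.61 0.53 0.56 0.03 0.03 0.03]
around [-0.03 -0.19  0.05  0.02  0.   -0.  ]
10.1167 [ 0.59198019 -0.13600743  0.15598114]
```

View pics/w5.png

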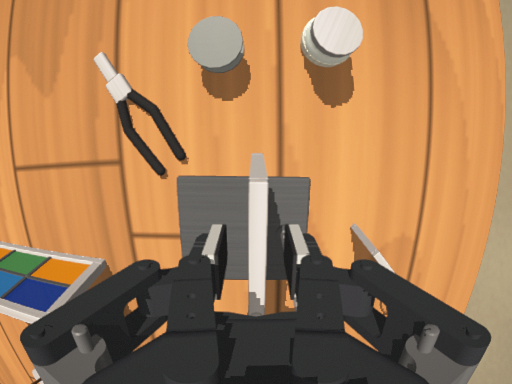

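The panel edge (column 258) sits midway between the pads (224 and 288), just above the stand foot. Now I'll grip and start lifting.

```bash
python3 - <<'E'
from h import *
manip.gripper_to(0.0); st=manip.get_state(); print("gap",st["finger_gap"],st["gripper_force"])
f,_=F(); print("gripped",f.round(2))
p0=np.array([.592,-.136,.156])
for dz in (.002,.004,.007,.012,.02,.03):
    manip.movel(p0+[0,0,dz],R(YH),.03); f,_=F(6); print(dz,f.round(2))
s=viewer.snapshot("wrist"); cv2.imwrite("pics/w6.png",s["img"][:,:,::-1])
s=viewer.snapshot("scene"); cv2.imwrite("pics/s6.png",s["img"][:,:,::-1])
print([(round(d["p"],2),np.round(d["xy"],1)) for d in viewer.tip_of("panel_loop","scene")])
print(manip.get_state()["time_s"])
a=cv2.resize(s["img"][160:310,90:250],(400,375)); 
cv2.imwrite("pics/c6.png",a[:,:,::-1])
E
```

```text
gap 8.768773850003635e-05 0.0
gripped [-0.11 -0.11 -0.06  0.01 -0.01 -0.01]
0.002 [0.   0.03 0.11 0.01 0.02 0.02]
0.004 [ 0.18 -0.03 -0.11 -0.02 -0.01  0.01]
0.007 [-0.09 -0.06 -0.07 -0.02 -0.01  0.  ]
0.012 [-0.13  0.03 -0.12  0.01 -0.01 -0.02]
0.02 [ 0.13 -0.11 -0.06 -0.01 -0.01 -0.01]
0.03 [-0.2  -0.24  0.07 -0.02 -0.02 -0.01]
[(0.93, array([129.7, 142.2])), (0.87, array([160.4, 333.9])), (0.73, array([165.2, 207.9]))]
14.1
```

View pics/c6.png

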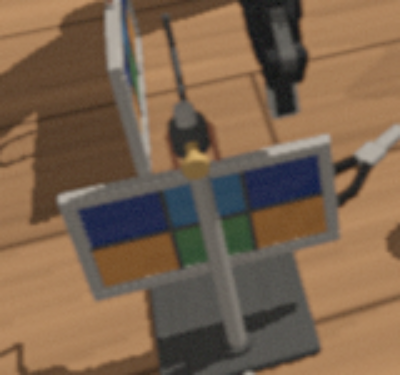

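The gripper shut on nothing (gap 0): the panel's top must be lower than I took it to be. I'll triangulate its top corner.

```bash
python3 - <<'E'
from h import *
import pickle
o=pickle.load(open("shots.pkl","rb")); p=o["p2"][0]
manip.gripper_to(.05)
w=viewer.snapshot("wrist"); s=viewer.snapshot("scene"); t=viewer.snapshot("top")
for c in("wrist","scene","top"): print(c,[(round(d["p"],2),np.round(d["xy"],1).tolist()) for q in("panel_mid","panel_loop") for d in viewer.tip_of(q,c)])
print("tcp in scene", proj(s,[[.592,-.136,.186]]), "top corner exp",proj(s,[[.592,-.104,.181]]))
w5=dict(w); T=w["world_from_camera"].copy(); T[2,3]-=.03; w5["world_from_camera"]=T
B=lambda q:(np.array(q)-[405,0])/3.+[170,160]
rs=[ray(p,B((673,50)),True),ray(w5,(259,181),True),ray(s,(222,215.2))]
print("all",tri(rs)); print("wr",tri(rs[:2])); print("p2s",tri([rs[0],rs[2]]))
# other top corner in scene crop6 (60,198)
q=ray(s,(60/2.5+90,198/2.5+160)); print("far corner at x=.592", q[0]+q[1]*((.592-q[0][0])/q[1][0]))
q=ray(s,(98/2.5+90,298/2.5+160)); print("far bottom at x=.592", q[0]+q[1]*((.592-q[0][0])/q[1][0]))
q=ray(s,(340/2.5+90,236/2.5+160)); print("near bottom at x=.592", q[0]+q[1]*((.592-q[0][0])/q[1][0]))
q=ray(s,(222,215.2)); print("near top at x=.592", q[0]+q[1]*((.592-q[0][0])/q[1][0]))
cv2.imwrite("pics/c7.png",np.hstack([w["img"][150:384,120:400],cv2.resize(t["img"][70:250,280:430],(390,468))[:234*2:1][:234]])[:,:,::-1])
E
```

```text
wrist [(0.73, [19.6, 264.1])]
scene [(0.9, [170.0, 247.0]), (0.78, [144.3, 180.1]), (0.61, [166.3, 358.4]), (0.81, [159.7, 334.1]), (0.78, [166.7, 204.7]), (0.66, [129.3, 138.4])]
top [(0.77, [343.3, 155.3]), (0.56, [366.4, 300.5]), (0.81, [376.9, 303.1]), (0.74, [354.3, 141.0])]
tcp in scene [[204.55839063 214.50012232]] top corner exp [[221.11610561 212.5269674 ]]
all (array([ 0.59463458, -0.10449092,  0.17672477]), [np.float64(0.0006170654206501767), np.float64(0.0005369460984562039), np.float64(0.0011533874958440553)])
wr (array([ 0.59448911, -0.1062075 ,  0.17159267]), [np.float64(1.2197639107428999e-05), np.float64(1.219763910751721e-05)])
p2s (array([ 0.59474435, -0.10425143,  0.17667212]), [np.float64(0.0008851110508995766), np.float64(0.0008851110508995363)])
far corner at x=.592 [ 0.592      -0.30194345  0.1794905 ]
far bottom at x=.592 [ 0.592      -0.30115675  0.06804394]
near bottom at x=.592 [ 0.592      -0.10305874  0.06300922]
near top at x=.592 [ 0.592      -0.10282773  0.17378654]
```

View pics/c7.png

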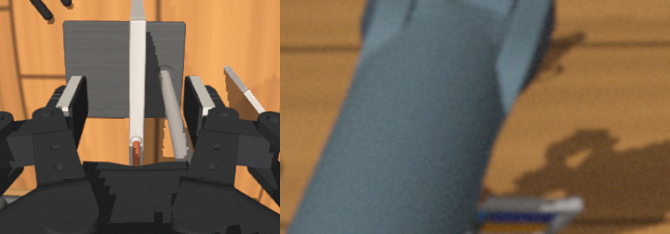

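```bash
python3 - <<'E'
from h import *
w=viewer.snapshot("wrist"); s=viewer.snapshot("scene"); st=manip.get_state(); print(st["position"],st["finger_gap"])
for q in ((196,227),(322,228),(190,245),(182,265)):
    C,v=ray(w,q,True); print(q,[(C+v*((y-C[1])/v[1])).round(4).tolist() for y in(-.125,-.136,-.147)])
print(C)
r0=np.array([[.238,.604,.2035]]); print("start tcp px",proj(s,r0), "now",proj(s,[st["position"]]), "z+.02",proj(s,[st["position"]+[0,0,.02]]))
a=cv2.imread("pics/scene0.png")[0:110,370:470]; b=s["img"][140:250,160:260][:,:,::-1]
cv2.imwrite("pics/c8.png",cv2.resize(np.hstack([a,b]),None,fx=4,fy=4,interpolation=2))
E
```

```text
[ 0.59198686 -0.13599742  0.18598705] 0.04992565344563501
(196, 227) [[0.5628, -0.125, 0.2195], [0.5567, -0.136, 0.1923], [0.5507, -0.147, 0.1651]]
(322, 228) [[0.6248, -0.125, 0.2228], [0.6312, -0.136, 0.1964], [0.6376, -0.147, 0.1699]]
(190, 245) [[0.564, -0.125, 0.2403], [0.5583, -0.136, 0.2173], [0.5525, -0.147, 0.1944]]
(182, 265) [[0.5645, -0.125, 0.2581], [0.5588, -0.136, 0.2387], [0.5532, -0.147, 0.2193]]
[ 0.59289553 -0.07015314  0.35488991]
start tcp px [[410.00256784  84.34902036]] now [[204.55888447 214.50066605]] z+.02 [[203.39319158 206.40281939]]
```

View pics/c8.png

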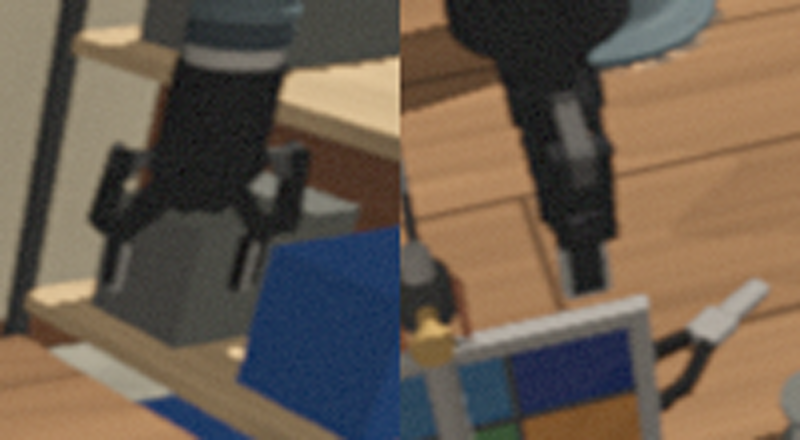

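In these crops the real fingertips end about 20 mm above the reported TCP. Shut, they reached only about z 0.177, just over the panel top at 0.1755. I'll go about 17 mm lower.

```bash
python3 - <<'E'
from h import *
p0=np.array([.5935,-.136,.139])
manip.movel(p0,R(YH),.06); f,_=F(); print("low",f.round(2))
manip.gripper_to(0.0); st=manip.get_state(); print("gap",st["finger_gap"],st["gripper_force"])
f,_=F(); print("gripped",f.round(2))
if st["finger_gap"]>.005:
  for dz in (.001,.002,.004,.007,.012,.02,.028):
    manip.movel(p0+[0,0,dz],R(YH),.03); f,_=F(6); print(dz,f.round(2))
s=viewer.snapshot("scene"); print([(round(d["p"],2),np.round(d["xy"],1).tolist()) for q in("panel_mid","panel_loop") for d in viewer.tip_of(q,"scene")])
print(manip.get_state()["time_s"])
cv2.imwrite("pics/c9.png",cv2.resize(s["img"][130:310,80:270],(570,540))[:,:,::-1])
E
```

```text
low [ 0.12  0.28  0.03 -0.02  0.01  0.02]
gap 0.008313966129175952 59.37116324901581
gripped [-0.91  0.39  0.67 -0.03  0.18 -0.08]
0.001 [-1.42  0.66 -1.3   0.16  0.19 -0.05]
0.002 [ 0.16  0.05 -3.32  0.25 -0.   -0.01]
0.004 [ 0.46 -0.06 -3.56  0.24  0.01 -0.  ]
0.007 [-0.15 -0.19 -3.94  0.25 -0.02 -0.02]
0.012 [ 0.6  -0.1  -3.58  0.26  0.   -0.02]
0.02 [ 0.04  0.13 -3.88  0.26  0.    0.01]
0.028 [-0.14 -0.12 -3.86  0.21  0.    0.02]
[(0.75, [167.3, 356.6]), (0.72, [182.4, 285.0]), (0.67, [139.9, 180.1]), (0.9, [127.2, 140.1]), (0.56, [164.0, 193.9]), (0.48, [287.9, 288.3])]
20.8
```

View pics/c9.png

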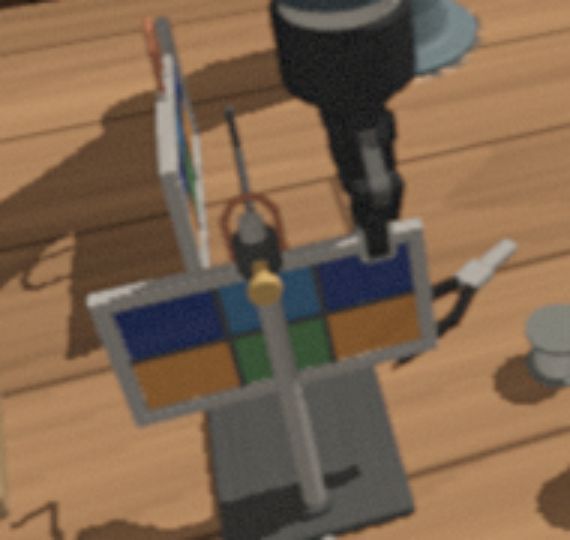

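Gripped (gap 8.3 mm), and the panel hangs level from the hand, its weight about 3.85 N. Now I'll feel the underside of the rod.

```bash
cat >> h.py <<'E'
P0=np.array([.5935,-.136,.139]); D=-np.array([np.cos(YH),np.sin(YH),0])
def at(s,dz): return P0+s*D+[0,0,dz]
def feel(s,dz,base,thr=1.2,step=.0006,mx=.012):
    d0=dz
    while dz<d0+mx:
        manip.movel(at(s,dz),R(YH),.02); f,_=F(6,.02)
        if f[2]<base-thr: 
            manip.movel(at(s,dz-.0018),R(YH),.02); return dz,f[2]
        dz+=step
    return None,f[2]
E
python3 - <<'E'
from h import *
import pickle
manip.movel(at(.012,.032),R(YH),.03); b,_=F(10,.02); print("base",b.round(2))
t=[]
z,f=feel(.012,.0385,b[2]); print("touch@12",z,f,manip.get_state()["time_s"])
if z:
    manip.movel(at(.04,z-.0015),R(YH),.03); f,_=F(6,.02); print("at40",f.round(2))
    z2,f2=feel(.04,z-.0009,b[2]); print("touch@40",z2,f2, manip.get_state()["time_s"])
    if z2: print("slope deg",np.degrees(np.arctan((z2-z)/.028)))
E
```

```text
base [ 0.04  0.1  -4.1   0.27 -0.01 -0.  ]
touch@12 0.04270000000000002 -5.666827927336069 24.8167
at40 [ 0.1   0.02 -3.71  0.26 -0.   -0.  ]
touch@40 0.047200000000000054 -6.689030085386652 29.75
slope deg 9.130176482278754
```

```bash
python3 - <<'E'
from h import *
b=np.array([0,0,-3.9])
k=.0045/.028
manip.movel(at(.066,.0472-.002+k*.026-.0008),R(YH),.03); f,_=F(6,.02); print("at66",f.round(2))
z3,f3=feel(.066,.0472+k*.026-.0018,b[2]); print("touch@66",z3,f3)
if z3:
    k=(z3-.0427)/.054; print("slope",np.degrees(np.arctan(k)))
    z0=z3-.0013
    for s in np.arange(.070,.118,.004):
        zz=z0+k*(min(s,.080)-.066)
        manip.movel(at(s,zz),R(YH),.03); f,_=F(5,.02); print(round(s,3),round(zz,4),f[:3].round(2))
        if np.linalg.norm(f[:3]-b)>2.2: print("STOP"); break
print(manip.get_state()["time_s"])
E
```

```text
at66 [-0.29 -0.26 -3.66  0.25  0.01 -0.01]
touch@66 0.05017857142857143 -5.2466661509566945
slope 7.88485536549833
0.07 0.0494 [-0.22  0.2  -3.9 ]
0.074 0.05 [ 0.28 -0.05 -3.61]
0.078 0.0505 [-0.13 -0.02 -3.45]
0.082 0.0508 [-0.09  0.14 -3.4 ]
0.086 0.0508 [ 0.14  0.21 -3.49]
0.09 0.0508 [-0.04 -0.15 -3.52]
0.094 0.0508 [ 0.23 -0.36 -3.69]
0.098 0.0508 [ 0.09  0.3  -3.68]
0.102 0.0508 [ 0.01  0.53 -3.59]
0.106 0.0508 [ 0.17  0.16 -3.5 ]
0.11 0.0508 [ 0.07  0.22 -3.21]
0.114 0.0508 [-0.13 -0.24 -3.54]
36.2333
```

The loop passed the tip with no contact force. While the clock stands still I'll refine the rack pose by fitting model edges in the stored pictures.

```bash
cat > rack.py <<'E'
from h import *
import pickle
from scipy.ndimage import map_coordinates, gaussian_filter
# top-face line segments in rack frame (z .044)
SEG=[((x,-.075),(x,.075)) for x in(-.03,-.007,.007,.043,.057,.13)]+[((a,e),(b,e)) for e in(.08,-.08) for a,b in((-.027,-.01),(.01,.04),(.06,.09),(.11,.128))]
def pts():
    P=[];T=[]
    for a,b in SEG:
        a,b=np.array(a),np.array(b)
        for u in np.linspace(0,1,25 if a[0]==b[0] else 6): P.append(a+u*(b-a)); T.append((b-a)/np.linalg.norm(b-a))
    return np.array(P),np.array(T)
P,T=pts()
def W(v,q):
    c,n=np.cos(v[2]),np.sin(v[2]); return np.c_[v[0]+c*q[:,0]-n*q[:,1],v[1]+n*q[:,0]+c*q[:,1],np.full(len(q),.044)]
def rapid(views,v,its=14,verbose=False):
    for it in range(its):
        rng=np.linspace(-1,1,41)*(5 if it<5 else 2.5); A=[];B=[]
        for s,fish in views:
            g=gaussian_filter(s["img"].astype(float).mean(2),.7); uv=proj(s,W(v,P),fish)
            t=proj(s,W(v,P+T*.002),fish)-uv; t/=np.linalg.norm(t,axis=1)[:,None]; n=np.c_[-t[:,1],t[:,0]]
            S=uv[:,None]+rng[None,:,None]*n[:,None]
            I=map_coordinates(g,[S[...,1],S[...,0]],order=1); G=np.abs(np.gradient(I,rng,axis=1))
            w=G**2*np.exp(-(rng/rng[-1])**2); off=(w*rng).sum(1)/(w.sum(1)+1e-9); ok=G.max(1)>6
            J=np.c_[tuple(((proj(s,W(v+d,P),fish)-uv)*n).sum(1)/1e-4 for d in np.eye(3)*1e-4)]
            A.append(J[ok]);B.append(off[ok])
        A=np.vstack(A);B=np.hstack(B); wt=np.minimum(1,.7/(np.abs(B)+1e-6))
        for _ in range(3):
            d=np.linalg.lstsq(A*wt[:,None],B*wt,rcond=None)[0]; wt=1/np.maximum(1,np.abs(B-A@d)/.5)
        v=v+d
    return v,np.median(np.abs(B-A@d)),len(B)
E
python3 - <<'E'
from rack import *
o=pickle.load(open("shots.pkl","rb")); t=viewer.snapshot("top"); t["img"]=cv2.imread("pics/top0.png")[:,:,::-1]
v0=np.array([.5037,.1995,.2535]); V={"g1":(o["g1"][0],1),"g2":(o["g2"][0],1),"p1":(o["p1"][0],1),"top":(t,0)}
for k in (["g1"],["g2"],["top"],["g1","g2"],["g1","g2","top"]):
    v,e,n=rapid([V[q] for q in k],v0); print(k,v.round(4),round(e,2),n)
E
```

```text
['g1'] [0.5022 0.1997 0.2509] 0.26 168
['g2'] [0.5013 0.1988 0.2514] 0.22 148
['top'] [0.502  0.1976 0.248 ] 0.23 149
['g1', 'g2'] [0.5017 0.1992 0.2505] 0.27 320
['g1', 'g2', 'top'] [0.5018 0.1991 0.25  ] 0.27 465
```

```bash
cat > place.py <<'E'
from h import *
G=np.array([.5018,.1991]); YG=.2505
ex=np.array([np.cos(YG),np.sin(YG)]); ey=np.array([-ex[1],ex[0]])
def pose(z,dx=0.,dy=.068): return np.r_[G+dx*ex+dy*ey,z]
E
python3 - <<'E'
from place import *
manip.movel(at(.135,.0508),R(YH),.08); p=at(.135,.10); manip.movel(p,R(YH),.12); 
st=manip.get_state(); print(st["position"],st["finger_gap"])
manip.movel(pose(.235),R(YG),.2); manip.movel(pose(.126),R(YG),.12); manip.hold(.3)
b,_=F(10,.02); print("base",b.round(2),manip.get_state()["time_s"])
z=.126
while z>.106:
    z-=.0015; manip.movel(pose(z),R(YG),.03); f,_=F(3,.02); d=f-b; print(round(z,4),d.round(2))
    if d[2]>2.2 or np.linalg.norm(d[:2])>5: print("CONTACT"); break
print(manip.get_state()["time_s"])
E
```

```text
[ 0.45857323 -0.13398918  0.23883637] 0.007940642636644468
base [-0.15 -0.15 -3.72  0.23  0.06 -0.  ] 40.9333
0.1245 [ 0.2   0.04  0.08 -0.   -0.    0.02]
0.123 [-0.22  0.47  0.55 -0.   -0.01 -0.01]
0.1215 [-0.11  0.35  0.44  0.    0.03  0.02]
0.12 [-0.24  0.44 -0.15  0.01  0.01  0.  ]
0.1185 [ 0.11  0.28  0.16  0.01 -0.01  0.01]
0.117 [-0.34  0.01  0.8  -0.01  0.02  0.01]
0.1155 [ 1.04 -0.1   0.56  0.   -0.    0.01]
0.114 [ 0.53  0.09  0.26 -0.01 -0.02 -0.02]
0.1125 [0.48 0.07 0.29 0.02 0.04 0.01]
0.111 [-0.03  0.33  0.59  0.01  0.01  0.01]
0.1095 [-0.1   0.14  0.08  0.03  0.03  0.04]
0.108 [-0.07 -0.18  0.56 -0.01 -0.02  0.02]
0.1065 [-0.27  0.31 -0.33 -0.01  0.   -0.01]
0.105 [ 0.59  0.37  0.37  0.02 -0.03 -0.  ]
45.1333
```

It slid in without touching. I'll go on down to the floor.

```bash
python3 - <<'E'
from place import *
b=np.array([-.15,-.15,-3.72]); z=.105
while z>.080:
    z-=.002 if z>.0965 else .0007; manip.movel(pose(z),R(YG),.03); f,_=F(4,.02); d=(f[:3]-b)
    if d[2]>2.0 or np.linalg.norm(d[:2])>5: print("CONTACT",z,d.round(2)); break
print(z,d.round(2)); f,_=F(10,.02); print((f[:3]-b).round(2),manip.get_state()["time_s"])
s=viewer.snapshot("scene"); t=viewer.snapshot("top")
for c,s_ in(("scene",s),("top",t)):
    print(c,proj(s_,[np.r_[G,.071],np.r_[G,.1715]]).round(1).tolist(),[(round(d["p"],2),np.round(d["xy"],1).tolist()) for q in("panel_mid","panel_loop") for d in viewer.tip_of(q,c)])
E
```

```text
CONTACT 0.08659999999999991 [0.04 1.02 2.01]
0.08659999999999991 [0.04 1.02 2.01]
[-0.02  1.37  2.07] 50.6833
scene [[331.8, 195.3], [336.4, 161.6]] [(0.67, [168.0, 357.0]), (0.6, [329.5, 199.9]), (0.6, [141.6, 181.7]), (0.82, [158.1, 333.0]), (0.76, [337.1, 158.5])]
top [[173.7, 197.9], [164.3, 190.6]] [(0.88, [173.0, 199.0]), (0.87, [357.4, 100.1]), (0.78, [365.1, 300.6]), (0.95, [164.5, 190.8]), (0.79, [365.5, 89.0]), (0.77, [380.0, 304.2]), (0.41, [274.4, 225.0])]
```

```bash
python3 - <<'E'
from place import *
b=np.array([-.15,-.15,-3.72]); z=.0866
for _ in range(3):
    z-=.0006; manip.movel(pose(z),R(YG),.02); f,_=F(5,.02); print(z,(f[:3]-b).round(2))
    if f[2]-b[2]>3.5: break
manip.gripper_to(.035); f,_=F(6,.02); print("open",f.round(2))
manip.movel(pose(z+.06),R(YG),.1); manip.movel(pose(.25),R(YG),.2)
manip.hold(.3); s=viewer.snapshot("scene"); t=viewer.snapshot("top"); w=viewer.snapshot("wrist")
for c,s_ in(("scene",s),("top",t),("wrist",w)):
    print(c,proj(s_,[np.r_[G,.071],np.r_[G,.1715]],c=="wrist").round(1).tolist(),[(round(d["p"],2),np.round(d["xy"],1).tolist()) for q in("panel_mid","panel_loop") for d in viewer.tip_of(q,c)])
print("pred panel ends at top, wrist", proj(w,[np.r_[G+u*ey,.126] for u in(-.1,.1)],True).round(1).tolist())
for d in viewer.silhouettes("panel_mid","wrist"): print(round(d["p"],2),np.round(d["xy"]),cv2.minAreaRect(cv2.findNonZero(d["pixels"].astype(np.uint8))))
print(F(6)[0].round(2),manip.get_state()["time_s"])
E
```

```text
0.086 [-0.91  1.73  2.62]
0.08539999999999999 [-0.31  2.55  5.58]
open [ 0.2  -0.1  -0.09 -0.   -0.   -0.01]
scene [[331.8, 195.3], [336.4, 161.6]] [(0.94, [170.7, 357.9]), (0.86, [143.7, 181.2]), (0.84, [329.4, 197.8]), (0.91, [336.9, 160.0]), (0.86, [160.5, 332.5]), (0.74, [129.2, 139.9]), (0.6, [236.1, 222.8])]
top [[173.7, 197.9], [164.3, 190.6]] [(0.92, [366.0, 299.9]), (0.71, [358.0, 99.8]), (0.55, [173.0, 199.3]), (0.77, [164.9, 190.9]), (0.63, [380.2, 304.1])]
wrist [[255.5, 221.6], [255.4, 260.0]] [(0.83, [252.8, 259.6])]
pred panel ends at top, wrist [[255.3, 312.9], [255.6, 146.5]]
0.72 [259. 221.] ((255.89111328125, 225.49221801757812), (9.358205795288086, 173.04991149902344), 0.7345209717750549)
0.53 [ 30. 378.] ((30.846147537231445, 378.26922607421875), (15.808956146240234, 9.429903984069824), 56.3099365234375)
[-0.    0.2   0.3  -0.01  0.01  0.01] 54.55
```

The panel appears within 1–3 px of its expected place in all three cameras, upright and lined up, and the arm is clear of it. Handing in.

```bash
python3 - <<'E'
from plant import manip
print(manip.get_state()["time_s"], manip.close_job())
E
```

```text
the job is handed in; nothing more can be done
54.55 None
```

The panel is off the hook and standing loop up in the middle of the front groove, let go of and handed in at 54.6 s; forces read at the wrist while feeling and lowering stayed under 6 N, and the judge's verdict was not shown.

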